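Start the game clock for the next dominoes match

ROBOT

A 6-joint arm with a two-finger parallel gripper is mounted at the origin on the work surface. World frame = base frame: x ahead of the robot, y to its left, z up, the work surface at z = 0. Lengths are in mm, angles in rad, forces in N, time in s.
With the tool pointing down it reaches from about 350 to 875 mm from the base axis. Payload 4.2 kg.
Tool frame: the origin (TCP) lies on the centre line of the jaws, within the pads' length; the fingertips stand 19 mm ahead of it and the grasp point (between the pads) is the TCP (bot.tips_ahead is the distance from the TCP to the fingertips, in mm); z points along the fingers, y is the direction in which the jaws open and shut (so a half turn about z gives the same grasp; the last joint's range is limited). The gripper opens to 85 mm and grips with 20 to 120 N. Pads are 22 mm wide; open, the fingers measure 114 mm over their backs; the gripper's body (76 mm by 85 mm) begins 54 mm behind the grasp point. The pads swing forward as they close: fully open they stand 13 mm farther back than shut.
Start: joints at [-0.888, 0.385, 0.008, 0, -1.194, -0.259], TCP at [257.029, -569.68, 250.312] pointing down, gripper open.
Joint ranges: [-3.14, 3.14], [-1.21, 2.06], [-1.07, 1.41], [-3.16, 2.05], [-2.99, -0.16], [-3.1, 3.1]. Speed limits (rad/s): [2.79, 2.79, 3.14, 3.14, 3.14, 3.14].

INTERFACE

Orientations are given as [roll, pitch, yaw] about the fixed x, y, z axes, in that order (R = Rz(yaw) Ry(pitch) Rx(roll)).
In Python, from cell import bot gives the robot as it stands. The module is installed in compiled form; this text tells all that it offers.
- The arm moves only by the shell command python3 -m creep 'ROWS' [FORCE]. ROWS is JSON, a list that holds one entry, the list of rows, each a list of 7 numbers: the turn, a rotation vector about the tool's x, y, z in units of 10 degrees (1.0 is 10 degrees), then the shift along the tool's x, y, z in units of 30 mm (1.0 is 30 mm), then the finger opening in mm, from 0 to 85.4. A call has 1 to 20 rows; each row is the pose to reach, as a shift and turn from the pose commanded when the call began, along the tool's axes at that moment; what a row does not reach only later rows make up. A row lasts 1/8 s, in which the tool goes at most 62.5 mm and 10.7 degrees, less where a joint would pass 70% of its speed; a pose out of reach is approached as far as the arm can. A call with a gripper value outside its range is refused whole. The fingers move at their own pace and stop on an object; FORCE is the grip in N (left out, the last holds). Time passes only in rows, so rows that repeat a pose let the fingers close. It gives the time, the measured TCP pose, the force and the opening at its end, in the units of the state.
- bot.sense(): the state, without advancing time (a new reading comes with each control period).
- bot.snapshot(name): name is "scene" or "side" or "wrist"; returns the picture (480x640x3 uint8, red, green, blue); there is no depth.
- bot.camera_model(name): a dict with "K" (3x3 intrinsics, pixels), "k1" (the pictures are not rectified: a ray, as slopes to the right and down, at radius r is drawn at 1 + k1 r^2 times it, then the intrinsics apply), "R" (3x3) and "t" (3): a world point X has camera coordinates R X + t; the wrist camera has in their place "T_tool_cam" (4x4, takes a point from camera to tool coordinates, whose origin is the TCP and whose axes are the flange's). Camera axes: x right, y down, z forward; pixel columns grow to the right and rows downward; lengths in mm; the calibration is good to about 2 mm. A picture is of the moment at which its call begins: read the wrist's pose just before it. camera_model takes no time and is no camera call.
- bot.sign_off(): hands the job in, once; it reports no verdict.
The state is a dict: "time_s": time; "joints": joint angles; "joint_vel": joint speeds; "joint_torque": joint torques, N m; "tcp_pos": TCP position; "tcp_rot": TCP orientation; "wrist_force": force on the tool from outside, world axes, zero at the start; "wrist_torque": the same for the moment, N m; "finger_gap": opening from 0.0 (shut) to 1.0 (fully open).
Only numpy, scipy, OpenCV 4.12 (cv2) and the standard library are available. Lean on these libraries where they do the work, as an engineer would, in place of code of your own. Each camera call takes 0.05 s, during which the arm holds its last target.

TASK

Get the house game clock running for the next dominoes match; the tips of the closed fingers are all it takes. Press the square power key at the right-hand end of its front deck, then tip the long rocker on top down at its left end so that the player on the right begins, and then press the big round start key in the middle of the deck, each all the way down and let go again. Do not lift, tip or shove the clock, do not press the two little setting keys, and leave the bottle, ashtray, cup and domino box as they stand.

Things in the scene. Friction and masses are not known exactly. Their poses are not given: they have to be found in the camera images.
- clock: Game clock: dark plastic, 130 mm deep (x), 230 wide (y), 0.55 kg, loose on rubber feet. Origin: centre of its underside; z up. Its front looks along its -x, roughly at the robot; +y is the left of someone facing that front. Flat front deck with the keys: 33 mm high, x = -65 to -20 mm; then two blank displays slope up to the 60 mm high top (x = 10 to 65), which carries the rocker.
- power_top (a point): Centre of the top face of the power key: a square light-grey key, 20 x 20 mm, at the right-hand end of the deck (clock frame x = -43, y = -88 mm). Its top stands 8 mm over the deck, 41 mm over the table.
- power (a joint): Travel of the power key, m: 0 at rest, 0.005 fully pressed (straight down). Spring key: about 0.6 N to start it, 3.5 N fully down; comes back up when released.
- rocker_left (a point): Top centre of the pad at the rocker's left end. The rocker is a light-grey bar 204 mm long (clock's y), 30 wide, hinged at its middle about the clock's x at x = 37, y = 0, z = 71 mm; each end has a pad 34 (x) by 38 mm (y) centred 84 mm from the hinge, top 78 mm over the table when level. This end is up at the start (about 83 mm).
- rocker_right (a point): Centre of the top face of the pad at the right end of the rocker, down at the start (about 73 mm over the table).
- rocker (a joint): Tilt of the rocker, rad: -0.06 right end fully down (as it starts, or nearly), 0 level, +0.06 left end fully down (pad centre 10 mm lower than at the start). It stays where it is left; about 2 N on an end pad moves it.
- start_top (a point): Centre of the top face of the start key: the big round light-grey key, 27 mm across, in the middle of the deck (clock frame x = -43, y = 0 mm). Its top stands 8 mm over the deck, 41 mm over the table.
- start (a joint): Travel of the start key, m: 0 at rest, 0.005 fully pressed (straight down). Spring key: about 0.6 N to start it, 3.5 N fully down; comes back up when released.
- set_left (a joint): Travel of the left setting key, m: 0 at rest, 0.002 pressed. Little key, 7 x 14 mm, standing only 2.5 mm over the deck, 45 mm left of the start key. Not to be pressed.
- set_right (a joint): Travel of the right setting key, the same, 45 mm right of the start key, between it and the power key. Not to be pressed.
- bottle: Short green glass bottle, 60 mm across, 160 mm high, standing loose behind or beside the clock. Origin: centre of its underside.
- ashtray: Copper ashtray, a round bowl 104 mm across, 28 mm high. Origin: centre of its underside.
- cup: White porcelain espresso cup, 64 mm across, 56 mm high, handle on its +y side. Origin: centre of its underside.
- domino_box: Open cedar box packed with bone dominoes, 112 mm (x) by 190 mm (y), 26 mm high, to the left of the clock. Origin: centre of its underside.
Mind the look-alikes: they are no part of the job. What is shaped like the domino_box but turquoise is not meant.

How it is judged:
By the outcome, as a careful person would: the job done as asked, in the order asked, and still so for the second after the job is handed in, with the robot touching nothing.
It also fails if it takes over 45 s, if anything falls off the work surface, if the arm or the gripper's body presses on something with over 40 N, if the wrist force passes 120 N, or if a joint passes its speed limit or range.

## Working session

There is one attempt and no reset: what is moved stays moved. The work goes in short steps, Python scripts to look and compute and a shell command to move; the robot and the scene stay as the last step left them, time stands still between calls to the robot, and variables do not carry over. Pictures are saved under pics/ and viewed, and the job is handed in when it is done.

```bash
mkdir -p pics; python3 - <<'E'
from cell import bot
import cv2,numpy as np
s=bot.sense();print(s)
for n in("scene","side","wrist"):
    im=bot.snapshot(n);cv2.imwrite(f"pics/{n}0.png",im[:,:,::-1]);np.save(f"pics/{n}0.npy",im)
    print(n,bot.camera_model(n))
print(bot.tips_ahead)
E
```

```text
{'time_s': 0.0, 'joints': array([-8.88344527e-01,  3.85584561e-01,  6.60345415e-03, -5.00445538e-04,
       -1.19400363e+00, -2.58591446e-01]), 'joint_vel': array([-0.00179409, -0.0009302 , -0.00107283, -0.00167851, -0.00109406,
        0.00024633]), 'joint_torque': array([ 3.52116958e-04, -3.92287910e+01,  1.88402420e+01,  4.18617949e+00,
       -4.55171263e-03,  1.26217884e-05]), 'tcp_pos': array([ 256.8369907 , -569.18430759,  249.19566777]), 'tcp_rot': array([ 3.13935808e+00, -1.10151264e-04, -2.71791682e+00]), 'wrist_force': array([-0.67738499, -0.26797653,  0.57304313]), 'wrist_torque': array([-0.03080418, -0.04069482, -0.02199521]), 'finger_gap': 1.0016265640625008}
scene {'K': array([[579.97543886,   0.        , 323.74909349],
       [  0.        , 579.97543886, 238.43656943],
       [  0.        ,   0.        ,   1.        ]]), 'k1': -0.0006859263334977052, 'R': array([[-0.0340424 ,  0.99938281, -0.00866678],
       [ 0.76342196,  0.02040623, -0.64557765],
       [-0.64500235, -0.02859342, -0.76364546]]), 't': array([ -62.01151501, -336.79814833, 1522.58502813])}
side {'K': 
[... 245 characters left out ...]
0.14651964,  0.51698243, -0.843363  ],
       [ 0.24385073, -0.80737745, -0.53728807]]), 't': array([511.60267386,  93.57656239, 986.42023024])}
wrist {'K': array([[339.12401162,   0.        , 317.99629111],
       [  0.        , 339.12401162, 243.81391824],
       [  0.        ,   0.        ,   1.        ]]), 'k1': -0.05330127427161365, 'T_tool_cam': array([[ 8.71281454e-05, -9.50207085e-01, -3.11619138e-01,
         8.01593240e+01],
       [ 9.99999995e-01,  6.90934455e-05,  6.89144564e-05,
         4.96691343e-01],
       [-4.39521648e-05, -3.11619143e-01,  9.50207087e-01,
        -1.24856110e+02],
       [ 0.00000000e+00,  0.00000000e+00,  0.00000000e+00,
         1.00000000e+00]])}
19.0
```

View pics/scene0.png

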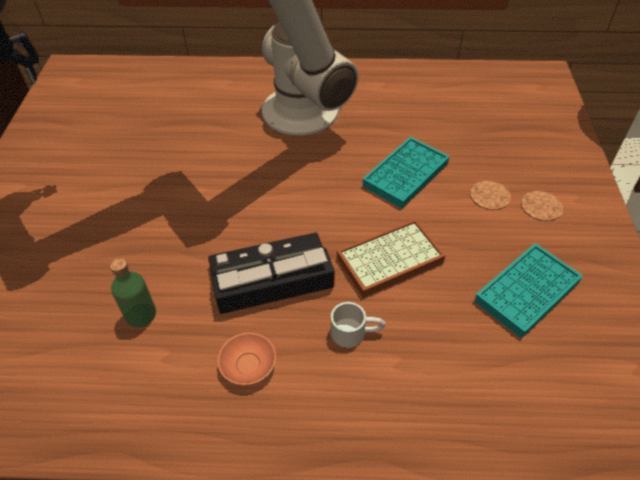

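View pics/side0.png

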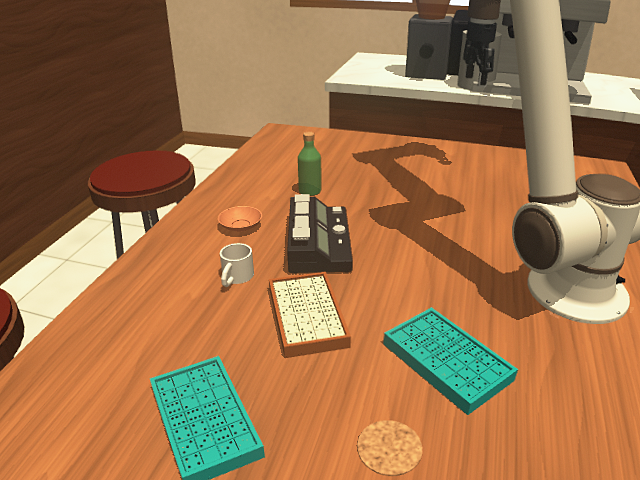

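View pics/wrist0.png

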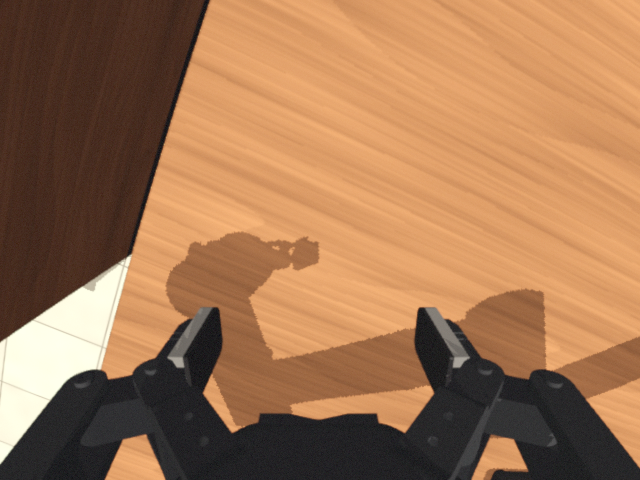

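```bash
python3 - <<'E'
import cv2
a=cv2.imread("pics/scene0.png")[225:320,200:345];b=cv2.imread("pics/side0.png")[180:280,270:370]
cv2.imwrite("pics/sc_c.png",cv2.resize(a,None,fx=5.5,fy=5.5,interpolation=cv2.INTER_CUBIC))
cv2.imwrite("pics/si_c.png",cv2.resize(b,None,fx=6,fy=6,interpolation=cv2.INTER_CUBIC))
E
```

```text
(no output)
```

View pics/sc_c.png

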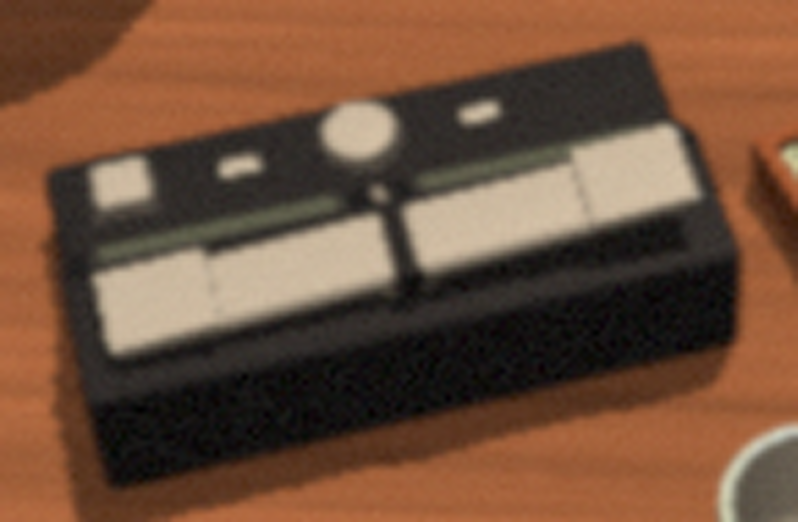

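View pics/si_c.png

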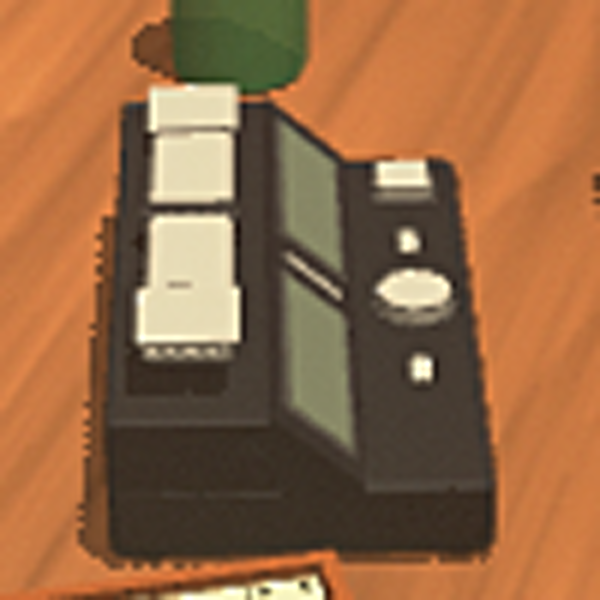

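```bash
cat > h.py <<'E'
import numpy as np,cv2
from cell import bot
from scipy.spatial.transform import Rotation as Ro
def ray(n,px,state=None):
    m=bot.camera_model(n);p=cv2.undistortPoints(np.array([[px]],float),m["K"],np.array([m["k1"],0,0,0]))[0,0]
    d=np.array([*p,1.])
    if n=="wrist":
        R=Ro.from_euler("xyz",state["tcp_rot"]).as_matrix();T=m["T_tool_cam"]
        return R@T[:3,3]+state["tcp_pos"],R@T[:3,:3]@d
    return -m["R"].T@m["t"],m["R"].T@d
def plane(n,px,z,state=None):
    o,d=ray(n,px,state);return o+d*(z-o[2])/d[2]
def tri(a,b):
    (o1,d1),(o2,d2)=a,b;s=np.linalg.lstsq(np.c_[d1,-d2],o2-o1,rcond=None)[0]
    p,q=o1+s[0]*d1,o2+s[1]*d2;return (p+q)/2,np.linalg.norm(p-q)
E
python3 - <<'E'
from h import *
np.set_printoptions(precision=1,suppress=True)
P={"power":((222.2,257.4),(337.2,209),41,(-43,-88)),"start":((265.1,248.6),(339.2,228.2),41,(-43,0)),"left":((315.5,256.8),(301.3,232),83,(37,84)),"right":((229.1,279.5),(302.2,197.8),73,(37,-84))}
W=[];C=[]
for k,(a,b,z,c) in P.items():
    pa,pb=plane("scene",a,z),plane("side",b,z);print(k,pa,pb,*tri(ray("scene",a),ray("side",b)))
    W.append((pa+pb)[:2]/2);C.append(c)
W=np.array(W);C=np.array(C,float);cw,cc=W.mean(0),C.mean(0)
H=(C-cc).T@(W-cw);yaw=np.arctan2(H[0,1]-H[1,0],H[0,0]+H[1,1])
R=np.array([[np.cos(yaw),-np.sin(yaw)],[np.sin(yaw),np.cos(yaw)]])
o=cw-R@cc;print("yaw",yaw,"origin",o);print("fit",(R@C.T).T+o,"res",(R@C.T).T+o-W)
for n,px,z in(("scene",(138,320),0),("side",(310,191),0)):print("bottle",plane(n,px,z))
E
```

```text
power [ 528.5 -121.8   41. ] [ 525.5 -118.5   41. ] [ 526.6 -122.4   38.7] 0.23574026967298836
start [503.7 -38.6  41. ] [499.2 -36.2  41. ] [500.6 -39.5  38.3] 1.5423191540201036
left [555.2  66.   83. ] [550.4  66.7  83. ] [552.1  65.1  80.8] 2.66733644457854
right [605.5 -92.9  73. ] [600.6 -91.5  73. ] [602.5 -94.2  70.5] 2.276733962455517
yaw 0.3033520239514161 origin [542.4 -24. ]
fit [[ 527.6 -120.8]
 [ 501.3  -36.8]
 [ 552.6   67.3]
 [ 602.8  -93.1]] res [[ 0.6 -0.6]
 [-0.1  0.6]
 [-0.2  0.9]
 [-0.3 -0.9]]
bottle [ 652.8 -271.2    0. ]
bottle [ 638.5 -267.1    0. ]
```

Both views agree to about 3 mm. The power key is at scene (222,257), start (265,249), the left pad (315,257) and the right pad (229,280). The clock's yaw is about 0.303 rad. Next I move above the clock with the fingers shut.

```bash
python3 -m creep '[[[0,0,0.03,-0.6,0.5,0,0],[0,0,0.1,-1.8,1.5,0,0],[0,0,0.2,-3.3,2.8,0,0],[0,0,0.3,-4.7,4.1,0,0],[0,0,0.4,-6.2,5.3,0,0],[0,0,0.45,-7.7,6.6,0,0],[0,0,0.5,-9.2,7.9,0,0],[0,0,0.55,-10.7,9.1,0,0],[0,0,0.6,-12.1,10.4,0,0],[0,0,0.65,-13.3,11.4,0,0],[0,0,0.69,-14.2,12.2,0,0],[0,0,0.69,-14.8,12.7,0,0],[0,0,0.69,-14.8,12.7,0,0],[0,0,0.69,-14.8,12.7,0,0]]]' 40
python3 - <<'E'
from h import *
s=bot.sense();im=bot.snapshot("wrist");print(s["tcp_pos"],s["tcp_rot"],s["wrist_force"],s["finger_gap"],s["time_s"])
cv2.imwrite("pics/w1.png",im[:,:,::-1]);import pickle;pickle.dump(s,open("pics/s1.pkl","wb"))
E
```

```text
time_s: 1.9
tcp_pos: [504.6, -40.1, 250.0]
tcp_rot: [3.141, -0.001, -2.838]
wrist_force: [0.3, -0.1, 0.3]
finger_gap: 0.002
[504.61707801 -40.10508272 250.03358037] [ 3.14143996e+00 -8.85715593e-04 -2.83833275e+00] [ 0.29803283 -0.1209026   0.34669543] 0.0016923431512113464 1.9
```

View pics/w1.png

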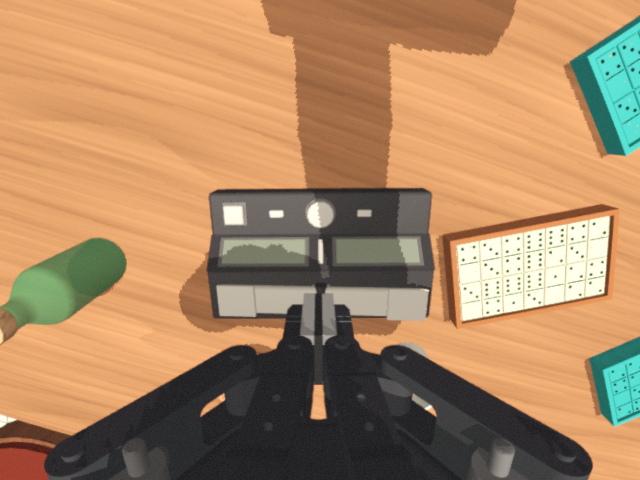

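Wrist view: the clock is square to the image. The power key is at about (233,215), start at (320,214), the left pad at (408,303) and the right pad at (235,301). Next, more exact centroids.

```bash
python3 - <<'E'
from h import *
import pickle
np.set_printoptions(precision=1,suppress=True)
s=pickle.load(open("pics/s1.pkl","rb"));im=cv2.imread("pics/w1.png");g=cv2.cvtColor(im,cv2.COLOR_BGR2GRAY)
m=((g>85)).astype(np.uint8);m[:,:]*=1
roi=np.zeros_like(m);roi[195:232,214:426]=1;roi[284:322,214:428]=1
n,l,st,c=cv2.connectedComponentsWithStats(m*roi)
for i in range(1,n):
    if st[i,4]>30:print(st[i],c[i])
tip=s["tcp_pos"]+[0,0,-19]
for k,px,z in(("power",(233.5,215),41),("start",(320,214),41),("left",(408,303.5),83),("right",(235,301.5),73)):
    print(k,plane("wrist",px,z,s))
m=bot.camera_model("wrist");T=np.linalg.inv(m["T_tool_cam"]);p=T[:3,:3]@[0,0,19.]+T[:3,3]
print("tip px",cv2.projectPoints(p.reshape(1,1,3),np.zeros(3),np.zeros(3),m["K"],np.array([m["k1"],0,0,0]))[0].ravel())
cv2.imwrite("pics/w1c.png",cv2.resize(im[180:330,200:440],None,fx=3.3,fy=3.3,interpolation=cv2.INTER_CUBIC))
E
```

```text
[ 214  195  121   37 4258] [271.2 213.1]
[ 397  195   29   37 1024] [411.6 213.3]
[357 209  15   8 117] [363.9 212.5]
[ 216  284  101   38 2952] [264.6 299.7]
[ 322  285  106   37 3362] [376.4 303.3]
[214 318  72   4 244] [250.8 319.8]
power [ 528.5 -121.7   41. ]
start [501.5 -38.4  41. ]
left [551.1  66.2  83. ]
right [604.7 -94.9  73. ]
tip px [317.  309.5]
```

View pics/w1c.png

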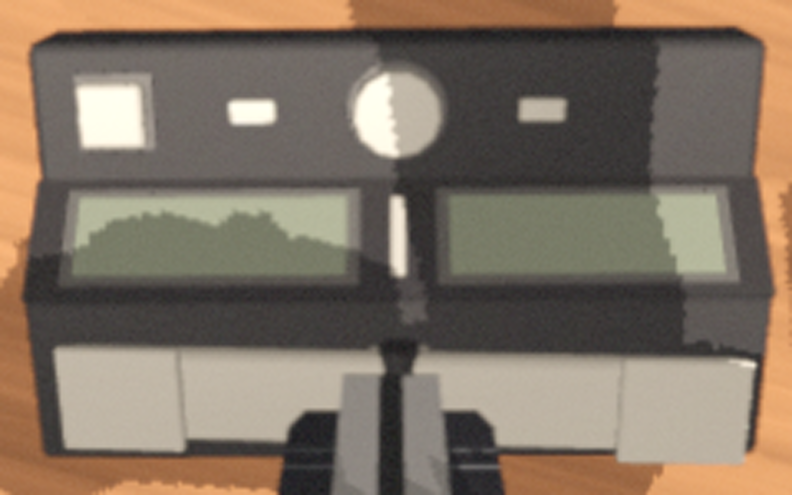

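```bash
python3 -m creep '[[[0,0,0.07,0,-0.7,0,0],[0,0,0.1,0.05,-1.8,0.2,0],[0,0,0.1,0.07,-2.82,0.9,0],[0,0,0.1,0.07,-2.82,2.2,0],[0,0,0.1,0.07,-2.82,3.6,0],[0,0,0.1,0.07,-2.82,5.0,0],[0,0,0.1,0.07,-2.82,5.7,0],[0,0,0.1,0.07,-2.82,6.0,0],[0,0,0.1,0.07,-2.82,6.0,0],[0,0,0.1,0.07,-2.82,6.0,0]]]'
python3 - <<'E'
from h import *
s=bot.sense();im=bot.snapshot("wrist");b=bot.snapshot("side");print(s["tcp_pos"],s["wrist_force"])
cv2.imwrite("pics/w2.png",im[:,:,::-1])
cv2.imwrite("pics/s2.png",cv2.resize(b[170:290,260:420,::-1],None,fx=5,fy=5,interpolation=cv2.INTER_CUBIC))
E
```

```text
time_s: 3.2
tcp_pos: [529.1, -121.4, 71.5]
tcp_rot: [-3.141, 0.002, -2.856]
wrist_force: [-0.2, -0.2, 0.2]
finger_gap: -0.003
[ 529.12557165 -121.35439461   71.4945402 ] [-0.22471734 -0.2243184   0.2262084 ]
```

View pics/w2.png

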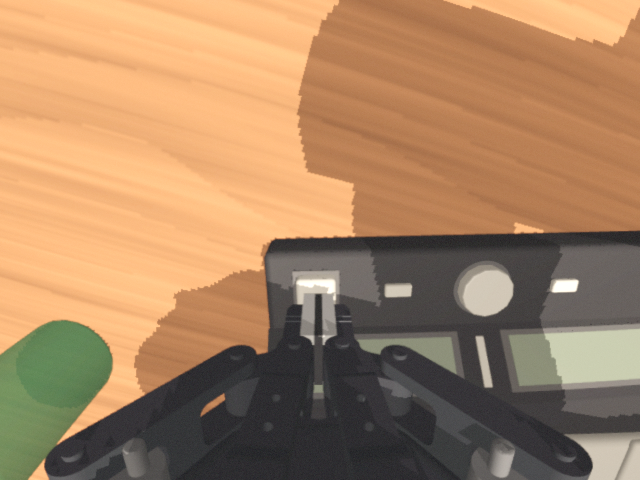

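View pics/s2.png

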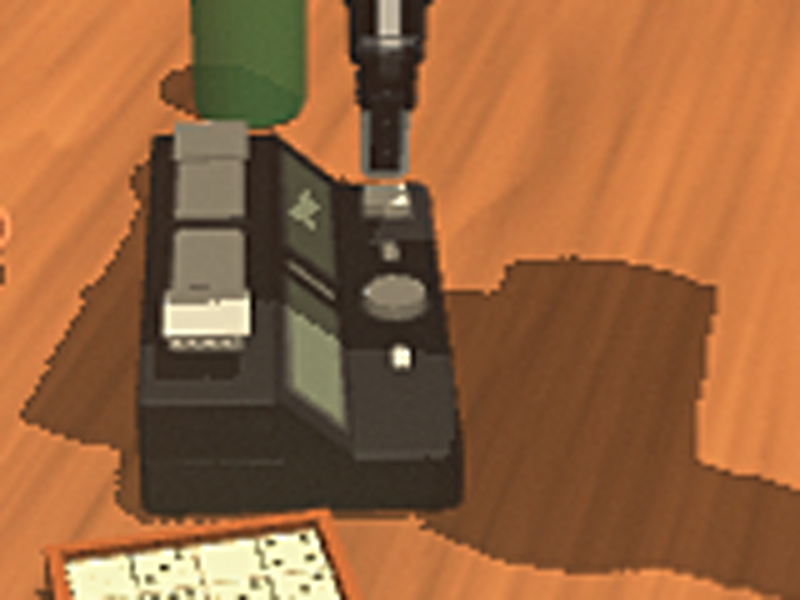

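The tips are centred over the power key: key at wrist (316,285), tips at (318,300), and the side view agrees. Pressing in small steps.

```bash
python3 -m creep '[[[0,0,0,0,0,0.15,0],[0,0,0,0,0,0.3,0],[0,0,0,0,0,0.42,0],[0,0,0,0,0,0.5,0],[0,0,0,0,0,0.5,0]]]'
```

```text
time_s: 3.92
tcp_pos: [528.3, -121.1, 55.4]
tcp_rot: [3.142, -0.0, -2.856]
wrist_force: [-0.8, 0.2, 2.8]
finger_gap: 0.002
```

```bash
python3 -m creep '[[[0,0,0,0,0,0.03,0],[0,0,0,0,0,0.05,0],[0,0,0,0,0,0.05,0]]]'
```

```text
time_s: 4.3
tcp_pos: [528.3, -121.1, 54.9]
tcp_rot: [-3.141, 0.0, -2.855]
wrist_force: [-2.9, 2.2, 9.8]
finger_gap: -0.003
```

Bottomed at 9.8 N. Lifting off and crossing to a hover over the rocker's left pad.

```bash
python3 -m creep '[[[0,0,0,0,0,-0.2,0],[0,0,0,0,0,-0.8,0],[0,0,0,0,0,-1.8,0],[0,0,0,0,0,-2.7,0],[0,0,-0.05,-0.4,1.0,-2.7,0],[0,0,-0.1,-1.1,2.5,-2.7,0],[0,0,-0.1,-1.8,4.1,-2.7,0],[0,0,-0.1,-2.3,5.3,-2.7,0],[0,0,-0.1,-2.51,5.78,-2.6,0],[0,0,-0.1,-2.51,5.78,-2.2,0],[0,0,-0.1,-2.51,5.78,-2.1,0],[0,0,-0.1,-2.51,5.78,-2.1,0]]]'
python3 - <<'E'
from h import *
s=bot.sense();im=bot.snapshot("wrist");b=bot.snapshot("side");print(s["tcp_pos"],s["wrist_force"])
cv2.imwrite("pics/w3.png",im[:,:,::-1])
cv2.imwrite("pics/s3.png",cv2.resize(b[170:290,260:420,::-1],None,fx=5,fy=5,interpolation=cv2.INTER_CUBIC))
E
```

```text
time_s: 5.8
tcp_pos: [551.2, 65.1, 116.2]
tcp_rot: [-3.141, -0.002, -2.84]
wrist_force: [0.7, 0.2, -0.0]
finger_gap: -0.003
[551.2471959   65.0899111  116.15965732] [ 0.73765001  0.24279481 -0.03402781]
```

View pics/w3.png

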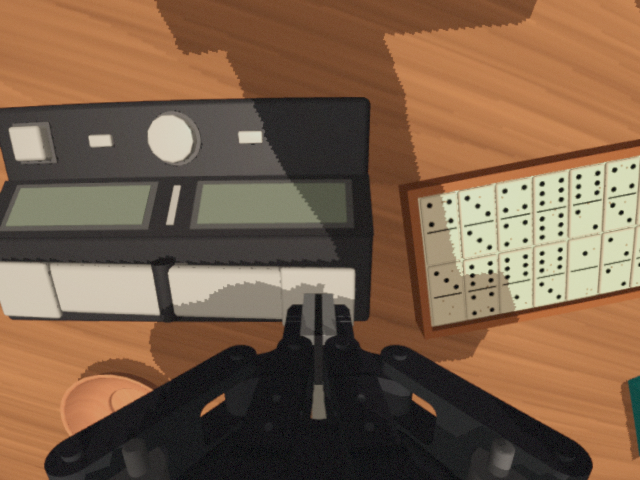

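View pics/s3.png

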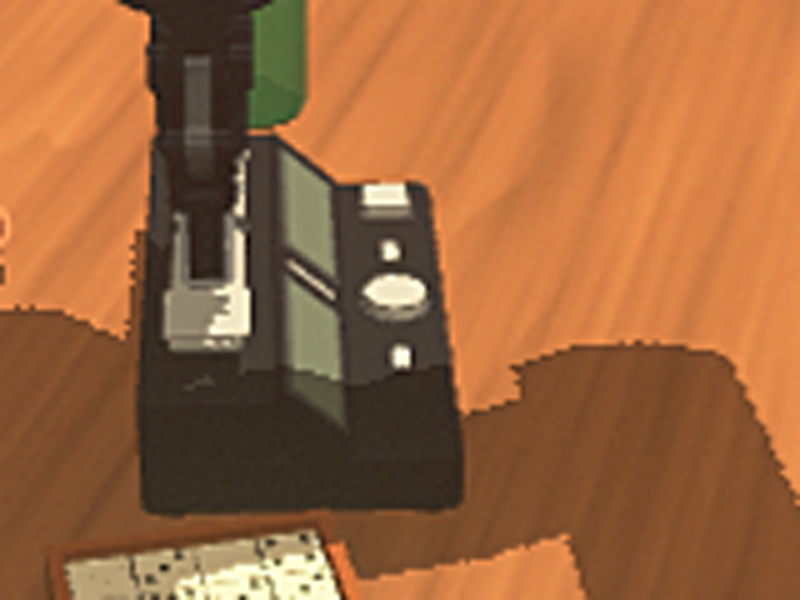

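The tips are over the left pad's middle (wrist columns 282–355, tips at 318), and the clock hasn't moved. Pressing down slowly.

```bash
python3 -m creep '[[[0,0,0,0,0,0.2,0],[0,0,0,0,0,0.4,0],[0,0,0,0,0,0.5,0],[0,0,0,0,0,0.6,0],[0,0,0,0,0,0.68,0],[0,0,0,0,0,0.75,0],[0,0,0,0,0,0.75,0]]]'
```

```text
time_s: 6.78
tcp_pos: [551.8, 66.5, 94.2]
tcp_rot: [-3.142, 0.0, -2.838]
wrist_force: [0.1, 0.3, -0.5]
finger_gap: 0.001
```

```bash
python3 -m creep '[[[0,0,0,0,0,0.04,0],[0,0,0,0,0,0.08,0],[0,0,0,0,0,0.08,0]]]'
```

```text
time_s: 7.15
tcp_pos: [551.9, 66.5, 92.2]
tcp_rot: [-3.142, 0.001, -2.838]
wrist_force: [-0.8, 0.3, 2.4]
finger_gap: 0.0
```

```bash
python3 -m creep '[[[0,0,0,0,0,0.03,0],[0,0,0,0,0,0.05,0],[0,0,0,0,0,0.05,0]]]'
python3 - <<'E'
from h import *
b=bot.snapshot("side")
cv2.imwrite("pics/s4.png",cv2.resize(b[170:290,260:420,::-1],None,fx=5,fy=5,interpolation=cv2.INTER_CUBIC))
E
```

```text
time_s: 7.52
tcp_pos: [552.0, 66.5, 91.9]
tcp_rot: [-3.141, 0.001, -2.838]
wrist_force: [-3.6, 1.3, 10.5]
finger_gap: -0.001
```

View pics/s4.png

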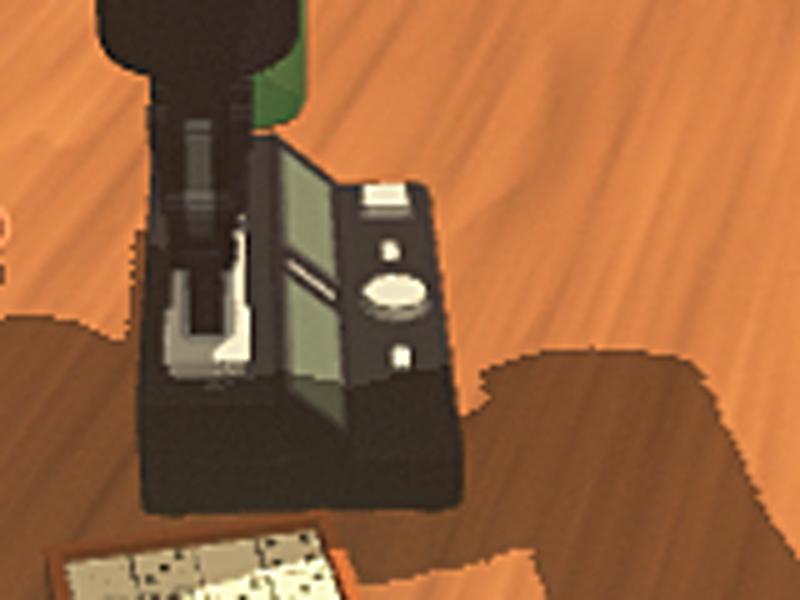

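The left end is down on its stop (10.5 N, pad visibly lower). Lifting and going to the start key.

```bash
python3 -m creep '[[[0,0,0,0,0,-0.2,0],[0,0,0,0,0,-0.7,0],[0,0,0,0,0,-1.2,0],[0,0,0,0.5,-0.5,-1.2,0],[0,0,0,1.4,-1.5,-1.2,0],[0,0,0,2.2,-2.4,-1.2,0],[0,0,0,2.65,-2.82,-1.1,0],[0,0,0,2.65,-2.82,-0.6,0],[0,0,0,2.65,-2.82,0.2,0],[0,0,0,2.65,-2.82,0.6,0],[0,0,0,2.65,-2.82,0.6,0],[0,0,0,2.65,-2.82,0.6,0]]]'
python3 - <<'E'
from h import *
s=bot.sense();im=bot.snapshot("wrist");b=bot.snapshot("side");print(s["tcp_pos"],s["wrist_force"])
cv2.imwrite("pics/w5.png",im[:,:,::-1])
cv2.imwrite("pics/s5.png",cv2.resize(b[170:290,260:420,::-1],None,fx=5,fy=5,interpolation=cv2.INTER_CUBIC))
E
```

```text
time_s: 9.07
tcp_pos: [501.6, -37.9, 73.0]
tcp_rot: [-3.141, 0.001, -2.838]
wrist_force: [-0.1, 0.1, 0.6]
finger_gap: -0.001
[501.63481377 -37.93461406  72.96384831] [-0.11406276  0.08633949  0.60875331]
```

View pics/w5.png

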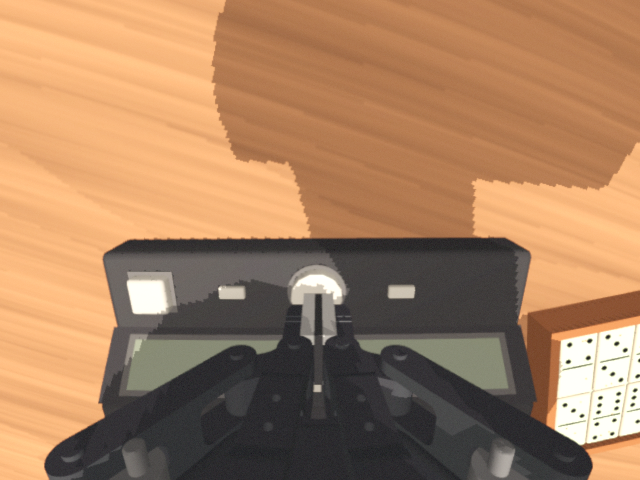

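View pics/s5.png

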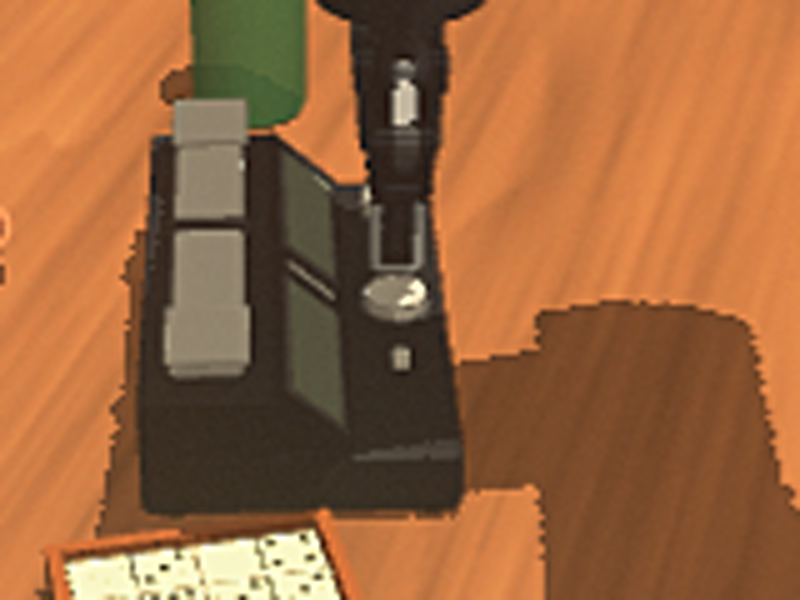

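The rocker has stayed left-end-down. The tips are centred over the start key, which is at wrist (317,287). Pressing.

```bash
python3 -m creep '[[[0,0,0,0,0,0.2,0],[0,0,0,0,0,0.38,0],[0,0,0,0,0,0.48,0],[0,0,0,0,0,0.55,0],[0,0,0,0,0,0.55,0]]]'
```

```text
time_s: 9.8
tcp_pos: [501.0, -38.1, 55.9]
tcp_rot: [3.142, -0.0, -2.838]
wrist_force: [-1.2, -0.2, 2.9]
finger_gap: 0.002
```

```bash
python3 -m creep '[[[0,0,0,0,0,0.03,0],[0,0,0,0,0,0.06,0],[0,0,0,0,0,0.06,0]]]'
```

```text
time_s: 10.18
tcp_pos: [500.9, -38.1, 54.9]
tcp_rot: [-3.141, -0.0, -2.838]
wrist_force: [-3.3, 1.4, 8.1]
finger_gap: -0.003
```

```bash
python3 -m creep '[[[0,0,0,0,0,-0.2,0],[0,0,0,0,0,-0.8,0],[0,0,0,0,0,-1.8,0],[0,0,0,0,0,-3.2,0],[0,0,0,0,0,-4.6,0],[0,0,0,0,0,-5.8,0],[0,0,0,0,0,-6.2,0],[0,0,0,0,0,-6.2,0],[0,0,0,0,0,-6.2,0]]]'
python3 - <<'E'
from h import *
np.set_printoptions(precision=1,suppress=True)
s=bot.sense();im=bot.snapshot("wrist");b=bot.snapshot("side");c=bot.snapshot("scene");print(s["tcp_pos"],s["wrist_force"],s["time_s"])
cv2.imwrite("pics/w6.png",im[:,:,::-1])
cv2.imwrite("pics/s6.png",cv2.resize(b[170:290,260:420,::-1],None,fx=5,fy=5,interpolation=cv2.INTER_CUBIC))
cv2.imwrite("pics/c6.png",c[:,:,::-1])
E
```

```text
time_s: 11.3
tcp_pos: [500.2, -38.1, 238.3]
tcp_rot: [3.141, -0.003, -2.839]
wrist_force: [1.0, -0.3, 0.4]
finger_gap: 0.003
[500.2 -38.1 238.3] [ 1.  -0.3  0.4] 11.3
```

View pics/w6.png

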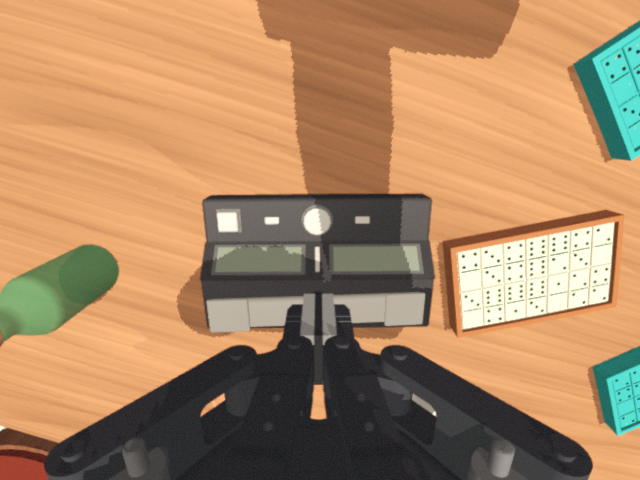

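View pics/s6.png

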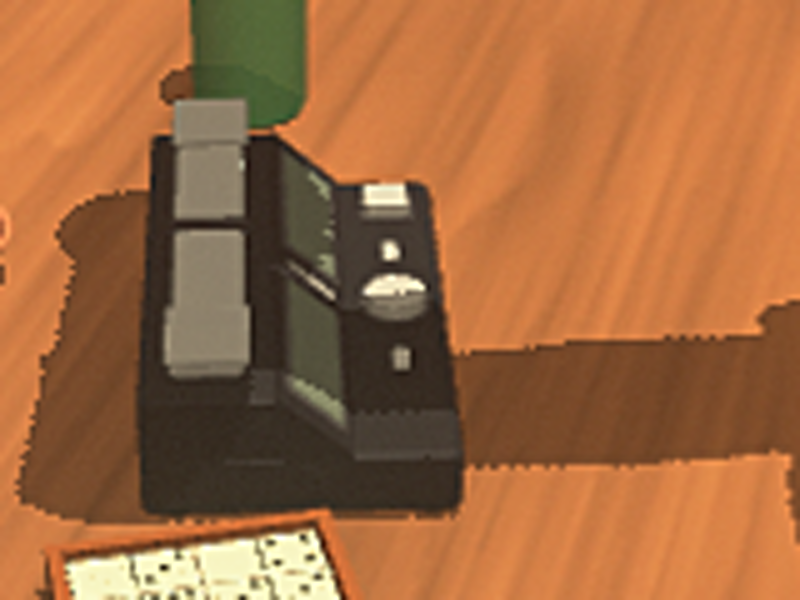

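View pics/c6.png

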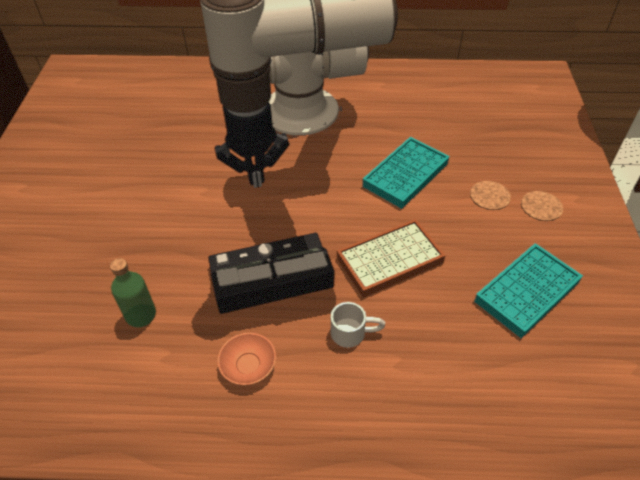

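All as asked: left end of the rocker down, keys back up, clock and surroundings where they were. Handing in.

```bash
python3 -c "
from cell import bot
print(bot.sign_off())"
```

```text
the job is handed in; nothing more can be done
None
```

I pressed the power key, tipped the rocker down at its left end, then pressed the start key, in that order with the closed fingertips, and handed the job in at about 11.5 s.

- **Presses:** each went down until it hit its stop. The force read 9.8 N at the power key, 10.5 N at the rocker and 8.1 N at the start key. The keys need only 3.5 N to go fully down and the rocker about 2 N to move. The fingertips were at about 36 mm over the table for both keys and 73 mm for the rocker, as the given sizes predict.
- **Last pictures:** taken from all three cameras after the arm had withdrawn about 180 mm. The rocker's left end is still down and both keys are back up. The clock, bottle, ashtray, cup and domino box look unmoved.
- **Setting keys:** I never moved the fingers over them. I could not read the switches directly, so this and the full key travel rest on positions, forces and pictures.
- **Disagreements:** no check failed. The camera views differed by up to about 5 mm on the points I measured before moving. The wrist view from closer up settled that.

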